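# Open the tall kitchen jar

## Task

Lift the loose lid off the tall glass jar and lay it, knob up, in the middle of the round cork trivet, putting it down without dropping it. Leave the tall jar standing where it is, and leave the squat jar closed with its own lid.

Things in the scene. Friction and masses are not known exactly. Their poses are not given: they have to be found in the camera images.
- jar: The tall jar: round clear glass, loose on the worktop, 160 mm high, 104 mm across the body and 86 mm at the mouth, open bore 78 mm, about 0.65 kg. Origin at the centre of its underside, z up. Its lid only rests in the mouth.
- lid: The tall jar's loose round lid, 0.12 kg: a steel disc 92 mm across, 5 mm thick; below it a dark plug 66 mm across, 8 mm deep, loose in the mouth (6 mm play all round); on top a steel cylinder knob, 24 mm across, to grip at any yaw. Origin: centre of the plug's underside, z up; disc at z = 8 to 13 mm, knob at 13 to 41 mm. On the jar the origin is 152 mm above the worktop.
- trivet: Round cork trivet, 150 mm across, 12 mm thick, fixed flat on the worktop. Origin at the centre of its underside, so its top is 12 mm above the origin. A mug (90 mm high) and a pepper mill (180 mm high) stand further from the robot than the jars and the trivet.
- squat_lid: The lid of the squat glass jar, to be left alone: same shape and size as the tall jar's lid, same origin. The squat jar under it is 90 mm high and 112 mm across, so this lid's origin is only 82 mm above the worktop.
There are look-alikes about, which are no part of the job. What is shaped like the jar but pink is not meant.

How it is judged:
By the outcome, as a careful person would: the job done as asked, in the order asked, and still so for the second after the job is handed in, with the robot touching nothing.
It also fails if it takes over 48 s, if anything falls off the work surface, if the arm or the gripper's body presses on something with over 40 N, if the wrist force passes 120 N, or if a joint passes its speed limit or range.

## Robot

A 6-joint arm with a two-finger parallel gripper is mounted at the origin on the work surface. World frame = base frame: x ahead of the robot, y to its left, z up, the work surface at z = 0. Lengths are in m, angles in rad, forces in N, time in s.
With the tool pointing down it reaches from about 0.3 to 0.875 m from the base axis. Payload 6.4 kg.
Tool frame: the origin (TCP) lies on the centre line of the jaws, within the pads' length; the fingertips stand 22 mm ahead of it and the grasp point (between the pads) lies 3 mm ahead of it; z points along the fingers, y is the line along which they close (so a half turn about z gives the same grasp; the last joint's range is limited). The gripper opens to 85 mm and grips with 20 to 120 N. Pads are 22 mm wide; open, the fingers measure 114 mm over their backs; the gripper's body (76 mm by 85 mm) begins 54 mm behind the grasp point. The pads swing forward as they close: fully open they stand 13 mm farther back than shut.
Start: joints at [-0.206, 0.181, 1.607, -0, 1.354, -0.206], TCP at [0.575, 0, 0.229] pointing down, gripper open.
Joint ranges: [-2.99, 2.99], [-0.89, 2.07], [0.3, 2.58], [-1.14, 4.28], [0, 2.63], [-3.12, 3.12]. Speed limits (rad/s): [2.57, 2.57, 3.01, 3.14, 3.14, 3.14].

## Interface

Orientations are given as a unit quaternion [w, x, y, z].
In Python, from bench import ctrl gives the robot as it stands. The module is installed in compiled form; this text tells all that it offers.
- The arm moves only by the tool servo_tool, never from a script. Its argument "commands" is a list of rows, each a list of 3 entries, a list of its own where there are three numbers: the shift along the tool's x, y, z in mm, then the turn about the tool's z in rad, then the finger opening in mm, from 0 to 85.4. In form: [[[dx, dy, dz], turn, jaw], ...]. A call has 1 to 20 rows; each row shifts and turns the commanded pose from where the row before left it, along the tool's axes as they then stand; what a row does not reach is not made up. A row lasts 1/8 s, in which the tool goes at most 62.5 mm and 10.7 degrees, less where a joint would pass 70% of its speed; a pose out of reach is approached as far as the arm can. A call with a gripper value outside its range is refused whole. The fingers move at their own pace and stop on an object; the grip force is fixed at half the most. Time passes only in rows, so rows that do not move let the fingers close. It gives the time, the measured TCP pose, the force, the opening and the grip force at its end, in the units of the state.
- ctrl.get_obs(): the state, without advancing time (a new reading comes with each control period).
- ctrl.camera(name): name is "scene" or "side" or "wrist"; returns a dict with "color" (420x560x3 uint8, red, green, blue), "z_map" (420x560 float32, m along the optical axis (not along the pixel's ray), 0 where there is no reading), "fx", "fy", "cx", "cy" (pixels), "R" (3x3) and "t" (3): a world point X has camera coordinates R X + t. Camera axes: x right, y down, z forward; pixel columns grow to the right and rows downward; lengths in m; the calibration is good to about 2 mm. A picture is of the moment at which its call begins.
- ctrl.hand_in(): hands the job in; it is judged then, once.
The state is a dict: "time_s": time; "q": joint angles; "dq": joint speeds; "joint_efforts": joint torques, N m; "eef_pos": TCP position; "eef_rot": TCP orientation; "wrist_force": force on the tool from outside, world axes, zero at the start; "torque": the same for the moment, N m; "opening": opening from 0.0 (shut) to 1.0 (fully open); "grasp_force": force on a finger pad.
Only numpy, scipy, OpenCV 4.12 (cv2) and the standard library are available. Lean on these libraries where they do the work, as an engineer would, in place of code of your own. Each camera call takes 0.05 s, during which the arm holds its last target. There are 200 camera calls.

## Working session

There is one attempt and no reset: what is moved stays moved. The work goes in short steps, Python scripts to look and compute and a tool call to move; the robot and the scene stay as the last step left them, time stands still between calls to the robot, and variables do not carry over. Pictures are saved under pics/ and viewed, at most 10 in all, crops included, and the job is handed in when it is done.

Besides the shell and the picture viewer there is one more tool, called after "Call:" as a command line: name --argument value ..., lists and objects as JSON in quotes. servo_tool: Moves the arm, as the interface text tells. Its arguments: {"type":"object","properties":{"commands":{"type":"array"}},"required":["commands"]}

```bash
mkdir -p pics
cat > h.py <<'E'
import numpy as np, cv2
from bench import ctrl
def cam(n,save=None):
    c=ctrl.camera(n)
    if save: cv2.imwrite('pics/'+save,c['color'][:,:,::-1])
    return c
def ray(c,u,v):
    d=np.array([(u-c['cx'])/c['fx'],(v-c['cy'])/c['fy'],1.0])
    return -c['R'].T@c['t'], c['R'].T@d
def onplane(c,u,v,z):
    o,d=ray(c,u,v); return o+d*(z-o[2])/d[2]
def tri(a,ua,b,ub):
    o1,d1=ray(a,*ua);o2,d2=ray(b,*ub)
    s=np.linalg.lstsq(np.c_[d1,-d2],o2-o1,rcond=None)[0]
    p,q=o1+s[0]*d1,o2+s[1]*d2
    return (p+q)/2,np.linalg.norm(p-q)
E
python3 - <<'E'
from h import *
import pickle
cs={n:cam(n) for n in("scene","side","wrist")}
pickle.dump(cs,open('c0.pkl','wb'))
for n,c in cs.items(): print(n,c['fx'],c['cx'],c['cy'],-c['R'].T@c['t'],c['R'][2])
cv2.imwrite('pics/a_scene.png',cs['scene']['color'][:,:,::-1])
cv2.imwrite('pics/a_side.png',cs['side']['color'][:,:,::-1])
o=ctrl.get_obs();print(o['time_s'],o['eef_pos'],o['eef_rot'],o['opening'])
E
```

```text
scene 519.2578996798776 281.95682797112363 207.0431300447783 [0.83463537 0.51476488 1.02860862] [-0.2906359  -0.51930734 -0.80364834]
side 408.2943543799414 285.659653661422 215.05029694027272 [ 0.44545113 -1.02640381  0.65076969] [ 0.04207676  0.8616979  -0.50567408]
wrist 348.0980768342799 280.20171089680025 212.2475728293419 [0.57522822 0.07592371 0.37426801] [-0.00172147 -0.29980834 -0.9539979 ]
0.15 [5.74583651e-01 8.35664251e-05 2.28299068e-01] [-5.59640838e-04  7.07107841e-01  7.07105406e-01 -3.65798186e-04] 0.9992877580841636
```

View pics/a_scene.png

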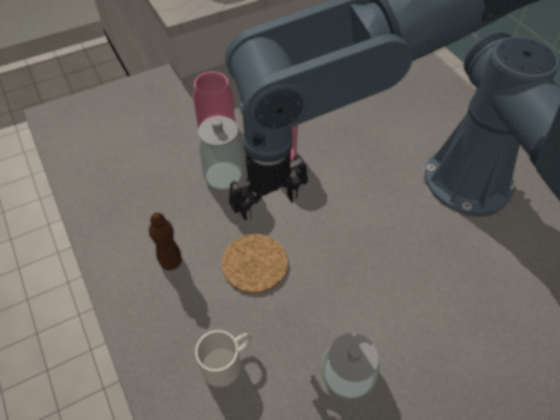

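View pics/a_side.png

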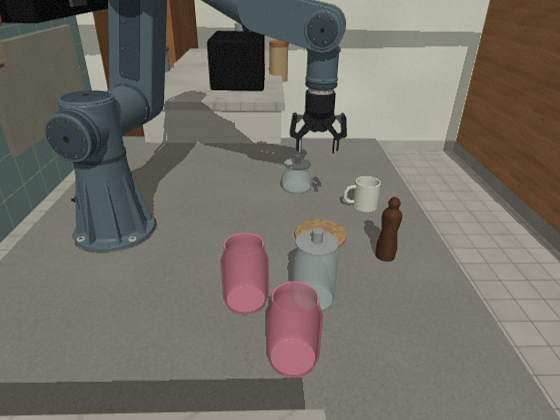

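The scene view shows the tall clear jar at (221,152) with its knob at (218,125). In the side view it is at (316,268) with its knob at (317,236).

Candidates for "the jar/lid":
- **Tall clear jar with lid:** scene (221,152), side (316,268).
- **Pink jars (look-alikes):** scene (213,95) and (293,140), side (245,272) and (294,328).
- **Squat clear jar with lid:** scene (351,368), side (297,178).

I choose the tall clear one. The trivet is at scene (255,263), side (321,235).

Run:
```python
from h import *
import pickle
cs=pickle.load(open('c0.pkl','rb'))
a=cs['scene']['color'][105:195,180:270,::-1]; b=cs['side']['color'][220:310,275:365,::-1]
cv2.imwrite('pics/crop.png',np.hstack([cv2.resize(x,(396,396),interpolation=cv2.INTER_CUBIC) for x in(a,b)]))
c=cs['scene'];h=cv2.cvtColor(c['color'],cv2.COLOR_RGB2HSV)
m=cv2.inRange(h,(8,90,90),(25,255,255));m[:225]=0;m[300:]=0;m[:,:200]=0;m[:,300:]=0
k=max(cv2.findContours(m,0,1)[0],key=cv2.contourArea)
P=np.array([onplane(c,*p[0],.012)[:2] for p in cv2.convexHull(k)],np.float32)
print('trivet',cv2.minEnclosingCircle(P),cv2.fitEllipse(P))
# depth height of top
u,v=255,263;o,d=ray(c,u,v);print('trivet top by depth',(o+d*c['z_map'][v,u]))
for n,(u,v) in {'scene':(218,125),'side':(317,236)}.items():
    c=cs[n];o,d=ray(c,u,v);print(n,c['z_map'][v,u],o+d*c['z_map'][v,u],onplane(c,u,v,.18))
print(tri(cs['scene'],(218,125),cs['side'],(317,236)))
for s,t in [((213,78),(245,240)),((213,78),(294,290)),((220,180),(316,300))]: print(tri(cs['scene'],s,cs['side'],t))
```

```text
trivet ((0.5946442484855652, -0.035644352436065674), 0.07703224569559097) ((0.5956094861030579, -0.03575298562645912), (0.14762161672115326, 0.15263164043426514), 155.14341735839844)
trivet top by depth [ 0.5953849  -0.03315566  0.01139127]
scene 1.1800382 [ 0.54880037 -0.29957678  0.18984537] [ 0.54544525 -0.30913549  0.18      ]
side 0.8465637 [ 0.54597854 -0.32127689  0.18658246] [ 0.54740408 -0.31127776  0.18      ]
(array([ 0.54642531, -0.30985983,  0.17937649]), np.float64(0.002362387849627689))
(array([ 0.45271775, -0.42117437,  0.22687353]), np.float64(0.10293258275212583))
(array([ 0.48814612, -0.473028  ,  0.17344132]), np.float64(0.004625784100725749))
(array([ 0.55851857, -0.30396954, -0.00491408]), np.float64(0.0032787093822250492))
```

View pics/crop.png

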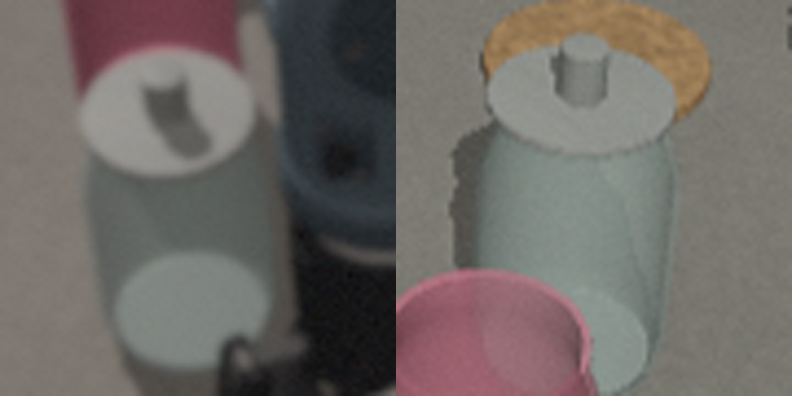

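The crop confirms a clear tall jar with a level steel lid. The knob-top centre is at scene (217.0,121.6) and side (318.0,230.2), and the disc centre is at scene (218.0,130.5) and side (317.3,242.3).

Run:
```python
from h import *
import pickle
cs=pickle.load(open('c0.pkl','rb'))
for s,t in [((217.,121.6),(318.,230.2)),((218,130.5),(317.3,242.3))]: print(tri(cs['scene'],s,cs['side'],t), onplane(cs['scene'],*s,.193),onplane(cs['scene'],*s,.165))
print('pink1 base',onplane(cs['side'],245,297,0),'pink2',onplane(cs['side'],292,355,0),'mill',onplane(cs['side'],386,255,0))
c=cs['side'];h=cv2.cvtColor(c['color'],cv2.COLOR_RGB2HSV)
c=cs['scene'];h=cv2.cvtColor(c['color'],cv2.COLOR_RGB2HSV)
for lo in (70,90,110):
    m=cv2.inRange(h,(8,lo,130),(25,255,255));m[:225]=0;m[300:]=0;m[:,:200]=0;m[:,300:]=0
    k=max(cv2.findContours(m,0,1)[0],key=cv2.contourArea)
    P=np.array([onplane(c,*p[0],.012)[:2] for p in k]);print(P.min(0),P.max(0))
```

```text
(array([ 0.54817949, -0.30801399,  0.19260818]), np.float64(0.0018433040567451889)) [ 0.54738316 -0.30753787  0.193     ] [ 0.53775777 -0.33509201  0.165     ]
(array([ 0.54818436, -0.30933462,  0.16297434]), np.float64(0.0021989100071392862)) [ 0.55705136 -0.28063361  0.193     ] [ 0.54774993 -0.30728623  0.165     ]
pink1 base [ 0.39049411 -0.29641738  0.        ] pink2 [ 0.49213235 -0.46770378  0.        ] mill [ 0.76540482 -0.13275937  0.        ]
[ 0.52028553 -0.1121467 ] [0.66975759 0.03563842]
[ 0.52213872 -0.11073572] [0.66917167 0.03563842]
[ 0.52416527 -0.10853476] [0.66811962 0.03563842]
```

Call:
servo_tool --commands '[[[0,0,-25],0,85],[[-30,0,-15],0,85],[[-45,-5,0],0,85],[[-45,-7,0],0,85],[[-45,-5,0],0,85],[[-45,-5,0],0,85],[[-38,-5,0],0,85],[[-20,0,0],0,85],[[0,0,0],0,85],[[0,0,0],0,85]]'

```text
time_s: 1.4
eef_pos: [0.5483, -0.2666, 0.2688]
eef_rot: [-0.0, 0.707, 0.707, 0.0]
wrist_force: [0.7, 0.5, -0.3]
opening: 0.997
grasp_force: 0.0
```

Run:
```python
from h import *
import pickle
w=cam('wrist','w1.png'); pickle.dump(w,open('w1.pkl','wb'))
o=ctrl.get_obs();print(o['time_s'],o['eef_pos'],o['eef_rot'])
def proj(X): p=w['R']@X+w['t'];return w['fx']*p[0]/p[2]+w['cx'],w['fy']*p[1]/p[2]+w['cy']
print(proj(np.array([.548,-.3085,.193])),proj(np.array([.548,-.3085,.165])))
```

```text
1.45 [ 0.5483635  -0.26647933  0.26893543] [-2.30884690e-04  7.06564012e-01  7.07649072e-01  1.83662147e-04]
(np.float64(279.1512655576986), np.float64(276.77802741105705)) (np.float64(279.2727512640593), np.float64(259.81990071017884))
```

View pics/w1.png

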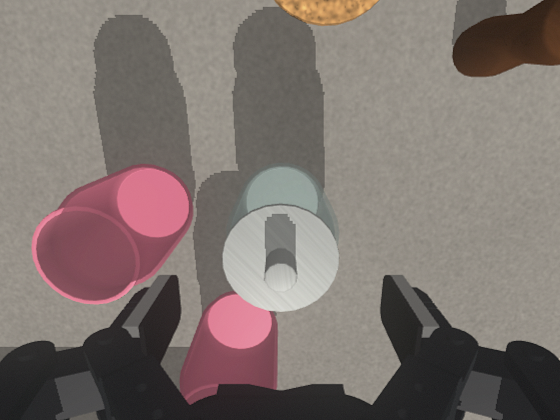

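The wrist view shows the knob top at (281,276) and the disc centre at (281,258). The prediction was (279,277) and (279,260), so it agrees within about 1 mm. The trivet edge is at the top.

Call:
servo_tool --commands '[[[-25,0,0],0,85],[[-16.5,0.7,0],0,85],[[0,0,20],0,85],[[0,0,25],0,60],[[0,0,20],0,60],[[0,0,10],0,60],[[0,0,3],0,60],[[0,0,0],0,60],[[0,0,0],0,60]]'

```text
time_s: 2.58
eef_pos: [0.5492, -0.3098, 0.192]
eef_rot: [0.001, 0.707, 0.707, 0.0]
wrist_force: [-0.2, -0.2, -0.8]
opening: 0.701
grasp_force: 0.0
```

Call:
servo_tool --commands '[[[1,0,0],0,40],[[0,0,0],0,32],[[0,0,0],0,28],[[0,0,0],0,24],[[0,0,0],0,18],[[0,0,0],0,12],[[0,0,0],0,12],[[0,0,0],0,12]]'

```text
time_s: 3.58
eef_pos: [0.5487, -0.3085, 0.191]
eef_rot: [0.0, 0.707, 0.707, -0.0]
wrist_force: [-0.7, 0.9, 1.5]
opening: 0.144
grasp_force: 0.2
```

The opening is only 12 mm with no grip force, so the knob isn't between the pads. I'll look.

Run:
```python
from h import *
import pickle
cs={n:cam(n) for n in("scene","side","wrist")}
pickle.dump(cs,open('c2.pkl','wb'))
f=lambda n,y,x,s:cv2.resize(cs[n]['color'][y:y+s,x:x+s,::-1],(395,395),interpolation=cv2.INTER_CUBIC)
w=cv2.resize(cs['wrist']['color'][100:,70:490,::-1],(395,301))
w=np.vstack([w,np.zeros((94,395,3),np.uint8)])
cv2.imwrite('pics/g.png',np.hstack([f('side',180,260,130),w]))
```

```text
(no output)
```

View pics/g.png

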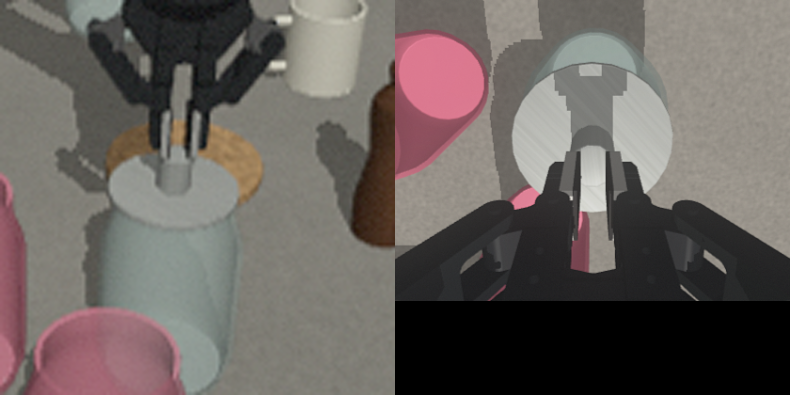

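The knob appears just below and in front of the closed fingertips. I'll check the numbers.

Run:
```python
from h import *
import pickle
cs=pickle.load(open('c2.pkl','rb'))
def proj(c,X): p=c['R']@np.array(X)+c['t'];return (c['fx']*p[0]/p[2]+c['cx']).round(1),(c['fy']*p[1]/p[2]+c['cy']).round(1)
for z in(.191,.169): print('tool',z,[proj(cs[n],(.5487,-.3085,z)) for n in cs])
s=cs['side']
for u,v in[(313,225),(318,232),(317,238),(318,243),(313,229),(325,228),(315,235),(320,210)]:
    o,d=ray(s,u,v);print((u,v),s['color'][v,u],(o+d*s['z_map'][v,u]).round(4))
w=cs['wrist']
for u,v in[(277,285),(280,265),(280,250),(280,235),(258,290),(310,290),(279,245)]:
    o,d=ray(w,u,v);print('w',(u,v),w['color'][v,u],(o+d*w['z_map'][v,u]).round(4))
o=ctrl.get_obs();print(o['eef_pos'],o['wrist_force'],o['opening'])
cv2.imwrite('pics/g2.png',np.hstack([cv2.resize(cs['side']['color'][195:255,285:345,::-1],(395,395),interpolation=2),cv2.resize(cs['wrist']['color'][200:360,200:360,::-1],(395,395),interpolation=2)]))
```

```text
tool 0.191 [(np.float64(216.4), np.float64(122.2)), (np.float64(317.8), np.float64(230.9)), (np.float64(279.1), np.float64(273.4))]
tool 0.169 [(np.float64(217.3), np.float64(129.1)), (np.float64(317.2), np.float64(239.6)), (np.float64(279.2), np.float64(253.8))]
(313, 225) [136 135 130] [ 0.536  -0.3226  0.2142]
(318, 232) [149 152 146] [ 0.5485 -0.3139  0.1917]
(317, 238) [131 134 128] [ 0.5467 -0.3183  0.1796]
(318, 243) [133 135 130] [ 0.549  -0.3222  0.1697]
(313, 229) [133 133 129] [ 0.5366 -0.3219  0.2042]
(325, 228) [72 75 75] [ 0.5616 -0.3196  0.2051]
(315, 235) [125 128 123] [ 0.5416 -0.3215  0.1892]
(320, 210) [127 126 118] [ 6.119e-01  1.153e-01 -3.000e-04]
w (277, 285) [200 201 196] [ 0.5477 -0.3129  0.194 ]
w (280, 265) [186 186 183] [ 0.5491 -0.303   0.1935]
w (280, 250) [104 103 101] [ 0.5491 -0.2972  0.1898]
w (280, 235) [101 102 100] [ 0.5491 -0.2977  0.1695]
w (258, 290) [103 102  99] [ 0.541  -0.2988  0.2228]
w (310, 290) [102 100  96] [ 0.5602 -0.2984  0.2236]
w (279, 245) [102 102 100] [ 0.5486 -0.2975  0.1833]
[ 0.5487347  -0.30853165  0.19105237] [ 0.61708046 -0.52133964  0.441526  ] 0.13880208935348584
```

View pics/g2.png

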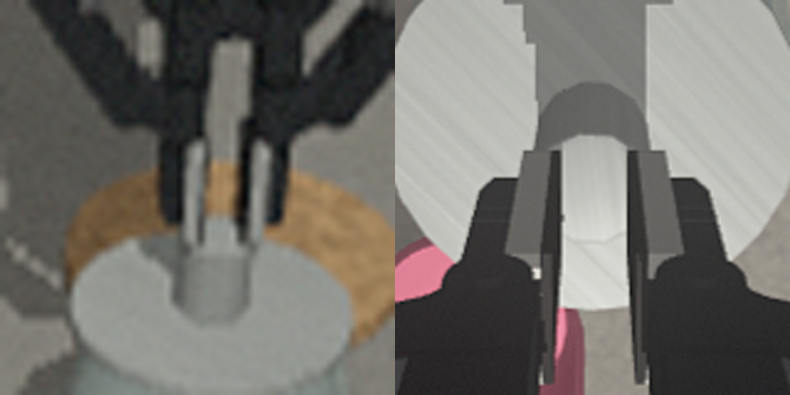

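The knob is where measured (top at z=0.193), but the fingertips are well above where the nominal tool offset puts them. I'll measure the tip height by depth.

Run:
```python
from h import *
import pickle
cs=pickle.load(open('c2.pkl','rb'))
for n,cols,rows in(('side',(311,312,314,315,324,325,327),range(224,238)),('wrist',(252,256,262,300,306,310),range(254,274,2))):
  c=cs[n]
  for u in cols:
    r=[]
    for v in rows:
        o,d=ray(c,u,v);p=o+d*c['z_map'][v,u];r.append((int(p[1]*1e3),int(p[2]*1e3)))
    print(n,u,r)
```

```text
side 311 [(-316, 212), (-318, 211), (-317, 208), (-319, 207), (-317, 203), (-319, 202), (-27, 14), (-270, 166), (-272, 165), (-278, 166), (-280, 165), (-284, 165), (-287, 164), (-293, 165)]
side 312 [(-318, 213), (-316, 210), (-316, 208), (-316, 205), (-319, 204), (-319, 202), (-317, 198), (-318, 197), (-320, 195), (-311, 187), (-314, 187), (-311, 182), (-313, 181), (-314, 179)]
side 314 [(-321, 215), (-322, 213), (-322, 211), (-322, 209), (-320, 205), (-322, 204), (-323, 202), (-322, 199), (-320, 195), (-318, 192), (-319, 190), (-317, 186), (-319, 185), (-319, 182)]
side 315 [(-322, 216), (-322, 214), (-321, 210), (-321, 208), (-322, 207), (-321, 203), (-322, 202), (-321, 198), (-321, 196), (-319, 192), (-323, 192), (-321, 189), (-321, 186), (-320, 183)]
side 324 [(-320, 215), (-323, 214), (-323, 212), (-321, 208), (-320, 205), (-322, 204), (-322, 201), (-323, 200), (-321, 196), (-278, 165), (-281, 165), (-285, 165), (-290, 165), (-291, 164)]
side 325 [(-318, 213), (-316, 210), (-320, 210), (-317, 206), (-319, 205), (-316, 200), (-24, 11), (-32, 13), (-271, 164), (-278, 166), (-281,
[... 375 characters left out ...]
t 256 [(-309, 166), (-311, 165), (-312, 165), (-305, 183), (-299, 198), (-298, 202), (-297, 205), (-298, 205), (-298, 206), (-298, 209)]
wrist 262 [(-300, 186), (-300, 190), (-299, 193), (-300, 193), (-298, 200), (-298, 201), (-298, 203), (-298, 205), (-298, 206), (-298, 209)]
wrist 300 [(-302, 181), (-303, 183), (-302, 187), (-301, 190), (-298, 200), (-298, 201), (-298, 202), (-298, 205), (-297, 208), (-298, 208)]
wrist 306 [(-309, 166), (-311, 165), (-311, 166), (-313, 165), (-298, 199), (-298, 201), (-298, 203), (-298, 204), (-298, 206), (-298, 209)]
wrist 310 [(-310, 165), (-311, 165), (-312, 165), (-313, 165), (-314, 166), (-315, 166), (-298, 202), (-298, 205), (-298, 206), (-298, 208)]
```

The fingertips measure z≈0.196 while the reported TCP is 0.191. The true tool therefore ends about 27 mm higher than nominal. I'll open, descend 26 mm more, and close.

Call:
servo_tool --commands '[[[0,0,0],0,60],[[0,0,0],0,60],[[0,0,0],0,60],[[0,0,8],0,60],[[0,0,8],0,60],[[0,0,6],0,60],[[0,0,4],0,60],[[0,0,0],0,60],[[0,0,0],0,60]]'

```text
time_s: 4.85
eef_pos: [0.5489, -0.3086, 0.1653]
eef_rot: [0.0, 0.707, 0.707, 0.0]
wrist_force: [-0.3, 0.1, 0.4]
opening: 0.703
grasp_force: 0.0
```

Call:
servo_tool --commands '[[[0,0,0],0,40],[[0,0,0],0,32],[[0,0,0],0,28],[[0,0,0],0,24],[[0,0,0],0,18],[[0,0,0],0,12],[[0,0,0],0,12],[[0,0,0],0,12]]'

```text
time_s: 5.85
eef_pos: [0.5487, -0.3086, 0.1653]
eef_rot: [0.0, 0.707, 0.707, -0.0]
wrist_force: [-2.4, 0.4, 3.7]
opening: 0.262
grasp_force: 58.7
```

Gripped at 58.7 N. Lifting straight up.

Call:
servo_tool --commands '[[[0,0,-3],0,12],[[0,0,-5],0,12],[[0,0,-8],0,12],[[0,0,-12],0,12],[[0,0,-15],0,12],[[0,0,-15],0,12],[[0,0,-10],0,12],[[0,0,-5],0,12],[[0,0,0],0,12]]'

```text
time_s: 6.98
eef_pos: [0.5488, -0.3085, 0.2382]
eef_rot: [0.0, 0.707, 0.707, 0.0]
wrist_force: [0.4, 0.0, -2.2]
opening: 0.259
grasp_force: 58.8
```

Run:
```python
from h import *
import pickle
s=cam('side');w=cam('wrist');c=cam('scene')
pickle.dump((s,w,c),open('c3.pkl','wb'))
cv2.imwrite('pics/l.png',np.hstack([s['color'][120:320,220:420,::-1],w['color'][:,60:500,::-1][110:310]]))
```

```text
(no output)
```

View pics/l.png

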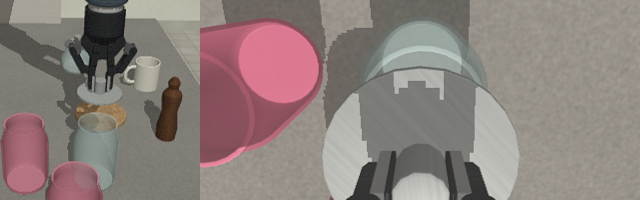

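The lid is held level and clear of the jar, and the jar is still standing. Next I'll refine the trivet centre.

Run:
```python
from h import *
import pickle
from scipy.optimize import least_squares
s,w,c=pickle.load(open('c3.pkl','rb'));w1=pickle.load(open('w1.pkl','rb'));c0=pickle.load(open('c0.pkl','rb'))
def run(n,c,box):
    h=cv2.cvtColor(c['color'],cv2.COLOR_RGB2HSV);m=cv2.inRange(h,(8,90,90),(25,255,255))
    z=np.zeros_like(m);y0,y1,x0,x1=box;z[y0:y1,x0:x1]=m[y0:y1,x0:x1]
    k=max(cv2.findContours(z,0,cv2.CHAIN_APPROX_NONE)[0],key=cv2.contourArea)[:,0]
    k=np.array([p for p in k if 2<p[0]<557 and 2<p[1]<417])
    C=-c['R'].T@c['t']
    P=np.array([onplane(c,*p,.012)[:2] for p in k])
    f=least_squares(lambda q:np.hypot(*(P-q[:2]).T)-.075,[.595,-.036],loss='soft_l1',f_scale=.002).x
    d=P-f; far=(d@(C[:2]-f))<0   # far half: top rim only
    g=least_squares(lambda q:np.hypot(*(P[far]-q[:2]).T)-.075,f,loss='soft_l1',f_scale=.002).x if far.sum()>10 else None
    print(n,len(k),f,g,np.median(np.abs(np.hypot(*(P-f).T)-.075)))
run('scene0',c0['scene'],(225,300,200,300));run('scene3',c,(225,300,200,300));run('w1',w1,(0,40,240,400))
run('side3',s,(210,260,280,360))
```

```text
scene0 174 [ 0.59559878 -0.03573919] [ 0.59575761 -0.03525624] 0.0011223193859928801
scene3 174 [ 0.59598158 -0.03589151] [ 0.59593794 -0.03450142] 0.0012913704154653705
w1 101 [ 0.5948738  -0.03802795] None 0.00027257789481235917
side3 122 [ 0.58645727 -0.0719615 ] [ 0.59148889 -0.07407275] 0.017600234659761436
```

Call:
servo_tool --commands '[[[10,2,0],0,12],[[22,4,0],0,12],[[32,6,0],0,12],[[35,6,0],0,12],[[35,6,0],0,12],[[35,6,0],0,12],[[35,6,0],0,12],[[32,5,0],0,12],[[22,3,0],0,12],[[11,2,0],0,12],[[4,0,0],0,12],[[0,0,10],0,12],[[0,0,20],0,12],[[0,0,25],0,12],[[0,0,25],0,12],[[0,0,25],0,12],[[0,0,20],0,12],[[0,0,10],0,12],[[0,0,5],0,12],[[0,0,0],0,12]]'

```text
time_s: 9.62
eef_pos: [0.595, -0.0356, 0.0983]
eef_rot: [0.0, 0.707, 0.707, 0.0]
wrist_force: [0.4, -0.1, -1.9]
opening: 0.262
grasp_force: 58.8
```

Run:
```python
from h import *
import pickle
s=cam('side');w=cam('wrist');c=cam('scene')
pickle.dump((s,w,c),open('c4.pkl','wb'))
cv2.imwrite('pics/m.png',np.hstack([cv2.resize(s['color'][160:260,270:370,::-1],(400,400)),cv2.resize(c['color'][190:310,190:310,::-1],(400,400))]))
print(ctrl.get_obs()['eef_pos'])
```

```text
[ 0.59538564 -0.03560112  0.09891587]
```

View pics/m.png

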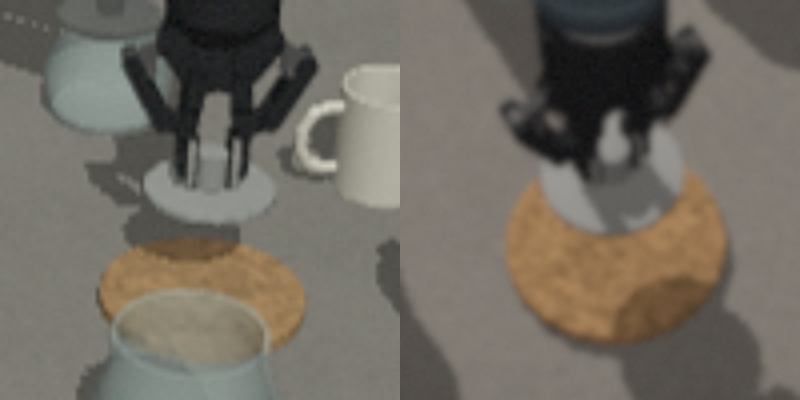

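The lid is level and hanging centred over the trivet. Descending to just above contact.

Call:
servo_tool --commands '[[[0,0,10],0,12],[[0,0,15],0,12],[[0,0,15],0,12],[[0,0,12],0,12],[[0,0,8],0,12],[[0,0,5],0,12],[[0,0,2],0,12],[[0,0,0],0,12],[[0,0,0],0,12]]'

```text
time_s: 10.9
eef_pos: [0.5951, -0.0356, 0.0314]
eef_rot: [0.0, 0.707, 0.707, 0.0]
wrist_force: [-0.1, -0.1, -2.9]
opening: 0.262
grasp_force: 58.8
```

Call:
servo_tool --commands '[[[0,0,1.5],0,12],[[0,0,1.5],0,12],[[0,0,1],0,12],[[0,0,0],0,12]]'

```text
time_s: 11.4
eef_pos: [0.5946, -0.0355, 0.0268]
eef_rot: [-0.0, 0.707, 0.707, -0.0]
wrist_force: [0.3, -0.2, -0.7]
opening: 0.257
grasp_force: 58.8
```

Call:
servo_tool --commands '[[[0,0,0.7],0,12],[[0,0,0],0,12]]'

```text
time_s: 11.65
eef_pos: [0.5947, -0.0355, 0.0263]
eef_rot: [-0.0, 0.707, 0.707, 0.0]
wrist_force: [-0.2, -0.5, -1.6]
opening: 0.26
grasp_force: 58.9
```

Call:
servo_tool --commands '[[[0,0,0.7],0,12],[[0,0,0],0,12]]'

```text
time_s: 11.9
eef_pos: [0.5947, -0.0354, 0.0255]
eef_rot: [-0.0, 0.707, 0.707, -0.0]
wrist_force: [-0.5, 0.9, -1.7]
opening: 0.26
grasp_force: 58.9
```

Call:
servo_tool --commands '[[[0,0,0.7],0,12],[[0,0,0],0,12]]'

```text
time_s: 12.15
eef_pos: [0.5948, -0.0355, 0.0254]
eef_rot: [0.0, 0.707, 0.707, -0.0]
wrist_force: [-2.6, 0.3, 4.3]
opening: 0.257
grasp_force: 59.5
```

Call:
servo_tool --commands '[[[0,0,0.7],0,12],[[0,0,0],0,12]]'

```text
time_s: 12.4
eef_pos: [0.5948, -0.0355, 0.0253]
eef_rot: [0.0, 0.707, 0.707, -0.0]
wrist_force: [-4.9, 1.1, 10.5]
opening: 0.259
grasp_force: 60.3
```

Contact at z=0.0254 with the force rising, as predicted. Relieving, then opening and rising.

Call:
servo_tool --commands '[[[0,0,-0.7],0,12],[[0,0,0],0,22],[[0,0,0],0,26],[[0,0,0],0,30],[[0,0,0],0,40],[[0,0,0],0,60],[[0,0,0],0,60],[[0,0,-5],0,60],[[0,0,-15],0,60],[[0,0,-25],0,60],[[0,0,-35],0,60],[[0,0,-40],0,60],[[0,0,-35],0,60],[[0,0,-20],0,60],[[0,0,0],0,60],[[0,0,0],0,60]]'

```text
time_s: 14.4
eef_pos: [0.5942, -0.0354, 0.1993]
eef_rot: [-0.0, 0.707, 0.707, -0.0]
wrist_force: [-0.1, 0.1, -0.4]
opening: 0.705
grasp_force: 0.0
```

Run:
```python
from h import *
s=cam('side');w=cam('wrist')
cv2.imwrite('pics/f.png',np.hstack([s['color'][120:400,200:430,::-1],w['color'][70:350,:,::-1]]))
P=[]
for v in range(120,400,2):
  for u in range(100,460,2):
    if w['z_map'][v,u]>0:
      o,d=ray(w,u,v);P.append(np.r_[o+d*w['z_map'][v,u],w['color'][v,u]])
P=np.array(P);n=np.hypot(P[:,0]-.595,P[:,1]+.037)<.1
D=P[n&(P[:,2]>.020)&(P[:,2]<.030)];K=P[n&(P[:,2]>.048)&(P[:,2]<.06)]
for q in(D,K): print(len(q),cv2.minEnclosingCircle(q[:,:2].astype(np.float32)),np.median(q[:,2]))
A=np.c_[D[:,:2],np.ones(len(D))];print('plane',np.linalg.lstsq(A,D[:,2],rcond=None)[0])
```

```text
1643 ((0.5956138968467712, -0.03577711433172226), 0.04583842307329178) 0.026186795030617716
143 ((0.5954671502113342, -0.03551417216658592), 0.011642205528914928) 0.05415173868508377
plane [0.00104472 0.00078617 0.02559341]
```

View pics/f.png

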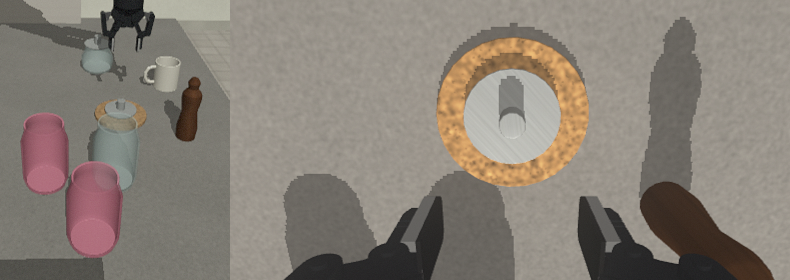

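The lid lies flat, knob up, at (512,117) in the right half of the picture. It is centred on the cork to within about 2 mm. The tall jar is still standing, the squat jar is closed and the gripper is clear.

```bash
python3 -c "from bench import ctrl; print(ctrl.hand_in())"
```

```text
the job is handed in; nothing more can be done
None
```

The tall jar's lid now lies flat, knob up, within about 2 mm of the trivet's centre; the tall jar was not moved, the squat jar is still closed, and the job was handed in at about 14.5 s.

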